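# Block a lens on the treadle press

## Task

Stand the red lens block upright on the middle of the domed amber lens, under the raised presser: set it down gently, do not drop it. Then let go of it and push the yellow treadle all the way down to its stop, so that the presser comes down on the block; keep it down for a good second, then let the treadle come right back up. The block must stay upright in the middle of the lens, and everything else on the bench must stay where it is.

Things in the scene. Friction and masses are not known exactly. Their poses are not given: they have to be found in the camera images.
- lens_crown (a point): Crown of the fixed amber lens on the white press, 90 mm above the table. Lens 66 mm across, its top a spherical cap of radius 70 mm. Three black centring pins (9 mm thick) stand 42 mm from the lens axis, 5 mm lower than the crown. Axes are those of the press: z up along the lens axis, +x towards its column.
- press_base (a point): Point on the table under the lens. Press base: 60 mm to -x, 173 mm to +x, 78 mm to either side, 54 mm high. Column (34 x 50 mm) 118 mm to +x carries an arm over the lens: a presser foot and a 32 mm wide head on the lens axis, so a vertical gripper does not fit: come in tilted (about 35 to 40 degrees) from -x or from either side. The press stands left or right, at varying yaw.
- red_block_center (a point): Centre (half-way up) of the red lens block: round, 48 mm tall, about 60 g. A foot disc of 32 mm diameter up to 11 mm above its underside, then a stem of 18 mm diameter to the top, to be gripped. Six rubber nubs on a 24 mm circle are its underside; upright on the crown its centre is 23 mm above the crown. z points up. It stands on a flat grey mat, 100 mm from the blue block.
- blue_block_center (a point): Centre of a blue lens block of the same shape and size, on the same mat: leave it.
- treadle (a joint): Treadle angle: 0 up (at rest), 0.30 rad fully down on its stop. A spring returns it; at the pressing point it takes about 2 N to start, 7 N when the foot meets the block and 17 N at the stop. It drives the presser down 385 mm per rad; the sprung foot meets a block on the lens at about 0.27 rad, then presses it with 1 to 3 N.
- treadle_top (a point): Pressing point on the ribbed black rubber top of the yellow treadle, moving with it: on its centre line, 96 mm from the hinge, which lies at +x. Plate 70 mm wide, 115 mm long from the hinge, its -x end raised: at rest it slopes up towards -x by 0.34 rad. The point is about 69 mm above the table at rest and 41 mm at the stop. z up, axes level at rest.
- presser_foot: The black round rubber foot of the presser, 24 mm diameter, 12 mm high, origin at the centre of its underside; on the lens axis, 150 mm above the crown at rest.
- jar_center (a point): Amber jar, 48 mm diameter, 55 mm tall, half-way up: leave it.
- cleaner_center (a point): Blue bottle with a white cap, 48 mm diameter, 110 mm tall, half-way up: leave it.
- screwdriver_grip (a point): Handle of a screwdriver 170 mm long, lying on the table: leave it.
- lens_puck_center (a point): Green flat puck, 64 mm diameter, 16 mm high: leave it.

How it is judged (in metres and radians):
On the way, in this order (a step that is already met when the one before it is completed fails the run):
1. the red block stands on the middle of the lens, let go (horizontal distance between red_block_center and lens_crown below 0.01 m and z of red_block_center in the frame of lens_crown between 0.018 and 0.03 m and angle between red_block_center's own z axis and vertical below 0.2 rad and contact force between red_block and the arm below 0.05 N and contact force between red_block and the fingers below 0.05 N and linear speed of red_block below 0.02 m/s and value of joint treadle below 0.05 rad), for 0.4 s.
2. the treadle is down at its stop and the presser foot is on the red block (horizontal distance between red_block_center and lens_crown below 0.01 m and z of red_block_center in the frame of lens_crown between 0.018 and 0.03 m and angle between red_block_center's own z axis and vertical below 0.2 rad and contact force between red_block and the arm below 0.05 N and contact force between red_block and the fingers below 0.05 N and value of joint treadle above 0.28 rad and contact force between presser_foot and red_block above 0.4 N), for 0.8 s.
At the end, for the whole second after the job is handed in: The red block stands on the lens at rest and untouched, upright within 0.2 rad, its centre within 10 mm of the lens axis and 18 to 30 mm above the crown, and the treadle is back up (below 0.03 rad) (horizontal distance between red_block_center and lens_crown below 0.01 m and z of red_block_center in the frame of lens_crown between 0.018 and 0.03 m and angle between red_block_center's own z axis and vertical below 0.2 rad and contact force between red_block and the arm below 0.05 N and contact force between red_block and the fingers below 0.05 N and value of joint treadle below 0.03 rad and linear speed of red_block below 0.02 m/s).
It fails at once if the red block is dropped or knocked: it moves faster than 0.35 m/s with no finger on it (linear speed of red_block above 0.35 m/s and contact force between red_block and the fingers below 0.05 N).
It fails at once if one of the bystanders (blue block, jar, bottle, screwdriver, puck) is moved by more than 30 mm (distance of any of blue_block_center, jar_center, cleaner_center, screwdriver_grip, lens_puck_center from where it was at the start of the episode above 0.03 m).
It also fails if it takes over 69 s, if anything falls off the work surface, if the arm or the gripper's body presses on something with over 40 N, if the wrist force passes 120 N, or if a joint passes its speed limit or range.

## Robot

A 6-joint arm with a two-finger parallel gripper is mounted at the origin on the work surface. World frame = base frame: x ahead of the robot, y to its left, z up, the work surface at z = 0. Lengths are in mm, angles in rad, forces in N, time in s.
With the tool pointing down it reaches from about 325 to 900 mm from the base axis. Payload 6.1 kg.
Tool frame: the origin (TCP) lies midway between the tips of the shut fingers; the grasp point (between the pads) lies 19 mm behind it (manip.grip_depth is the distance from the TCP to the grasp point, in mm); z points along the fingers, y is the line along which they close (so a half turn about z gives the same grasp; the last joint's range is limited). The gripper opens to 87 mm and grips with 3 to 60 N. Pads are 19 mm wide; open, the fingers measure 117 mm over their backs; the gripper's body (75 mm by 190 mm) begins 51 mm behind the grasp point.
Start: joints at [1.11, 0.22, 1.526, -0, 1.395, -0.126], TCP at [205.361, 590.29, 193.838] pointing down, gripper open.
Joint ranges: [-2.98, 2.98], [-0.91, 2.08], [0.09, 2.57], [-1.24, 4.39], [0.2, 2.65], [-2.68, 2.68]. Speed limits (rad/s): [2.57, 2.57, 3.01, 3.14, 3.14, 3.14].

## Interface

Orientations are given as a unit quaternion [x, y, z, w].
In Python, from workcell import manip, optics gives the robot as it stands.
- The arm moves only by the shell command python3 -m pendant 'ROWS' [FORCE]. ROWS is JSON, a list of rows, each a list of 7 numbers: the shift along the world's x, y, z in units of 12 cm (1.0 is 12 cm), then the turn, a rotation vector about the world's x, y, z in units of 2 rad (1.0 is 2 rad), then the opening, from -1 (shut) to 1 (fully open). In form: [[x, y, z, rx, ry, rz, jaw], ...]. A call has 1 to 8 rows; each row is the pose to reach, as a shift and turn from the pose commanded when the call began; what a row does not reach only later rows make up. A row lasts 1/12 s, in which the tool goes at most 41.7 mm and 7.16 degrees, less where a joint would pass 70% of its speed; a pose out of reach is approached as far as the arm can. A call with a number of a shift or a turn outside -1 to 1 is refused whole. A call with a gripper value outside its range is refused whole. The fingers move at their own pace and stop on an object; FORCE is the grip in N (left out, the last holds). Time passes only in rows, so rows that repeat a pose let the fingers close. It gives the time, the measured TCP pose, the force, the opening and the grip force at its end, in the units of the state.
- manip.state(): the state, without advancing time (a new reading comes with each control period).
- optics.read_camera(name): name is "scene" or "top"; returns a dict with "img" (400x640x3 uint8, red, green, blue), "z_map" (400x640 float32, mm along the optical axis (not along the pixel's ray), 0 where there is no reading), "fx", "fy", "cx", "cy" (pixels), "position" and "rotation" of the camera in the world. Camera axes: x right, y down, z forward; pixel columns grow to the right and rows downward; lengths in mm; the calibration is good to about 2 mm. A picture is of the moment at which its call begins.
- manip.close_job(): hands the job in; it is judged then, once.
The state is a dict: "clock": time; "joints": joint angles; "qd": joint speeds; "tau": joint torques, N m; "tool_pos": TCP position; "ee_rot": TCP orientation; "ft_force": force on the tool from outside, world axes, zero at the start; "ft_torque": the same for the moment, N m; "grip_width": finger opening in mm; "grasp_force": force on a finger pad.
Only numpy, scipy, OpenCV 4.12 (cv2) and the standard library are available. Lean on these libraries where they do the work, as an engineer would, in place of code of your own. Each camera call takes 0.05 s, during which the arm holds its last target. There are 200 camera calls.

## Working session

There is one attempt and no reset: what is moved stays moved. The work goes in short steps, Python scripts to look and compute and a shell command to move; the robot and the scene stay as the last step left them, time stands still between calls to the robot, and variables do not carry over. Pictures are saved under pics/ and viewed, at most 10 in all, crops included, and the job is handed in when it is done.

```bash
mkdir -p pics; ls
cat > h.py <<'E'
import numpy as np, cv2
from workcell import manip, optics
from scipy.spatial.transform import Rotation as R
def cam(n):
    c=optics.read_camera(n); Rm=np.array(c["rotation"],float)
    if Rm.shape!=(3,3): Rm=R.from_quat(Rm.ravel()).as_matrix()
    c["R"]=Rm; c["p"]=np.array(c["position"],float); return c
def cloud(c):
    v,u=np.mgrid[0:400,0:640]; z=c["z_map"]
    P=np.stack([(u-c["cx"])/c["fx"]*z,(v-c["cy"])/c["fy"]*z,z],-1)
    W=P@c["R"].T+c["p"]; W[z==0]=np.nan; return W
def ray(c,u,v,h):
    d=c["R"]@np.array([(u-c["cx"])/c["fx"],(v-c["cy"])/c["fy"],1]); return c["p"]+d*(h-c["p"][2])/d[2]
E
python3 - <<'E'
from h import *
for n in("scene","top"):
    c=cam(n); cv2.imwrite(f"pics/{n}0.png",c["img"][:,:,::-1]); np.savez(f"{n}0.npz",**{k:c[k] for k in("img","z_map","fx","fy","cx","cy","R","p")})
    print(n,c["p"],c["R"].round(3).tolist(),c["fx"])
print(manip.state())
E
```

```text
pics
scene [ 881.16982777  683.45869632 1062.92156758] [[-0.891, 0.358, -0.281], [0.455, 0.71, -0.537], [0.007, -0.606, -0.795]] 495.3723499875971
top [ 380.44058226   60.93693094 1639.30845141] [[-0.023, -0.993, 0.12], [-1.0, 0.023, 0.002], [-0.005, -0.12, -0.993]] 499.0221008858396
{'clock': 0.1, 'joints': array([ 1.10991837e+00,  2.21176824e-01,  1.52750290e+00, -1.47322688e-05,
        1.39464979e+00, -1.26106913e-01]), 'qd': array([-0.00048738, -0.00266372, -0.00258639, -0.00120585, -0.00237667,
       -0.00116743]), 'tau': array([ 9.11000570e-04, -4.95948064e+01, -3.88520086e+01,  7.01497123e-02,
        5.16302325e-02, -2.67173334e-05]), 'tool_pos': array([205.09061015, 589.75969333, 192.82507186]), 'ee_rot': array([ 1.66603642e-01,  9.86023566e-01, -8.33390338e-04, -2.44292461e-04]), 'ft_force': array([-0.7717938 , -0.02183853,  0.69530797]), 'ft_torque': array([ 0.01900509,  0.03692908, -0.0196343 ]), 'grasp_force': 0.0, 'grip_width': 87.22735549280803}
```

View pics/scene0.png

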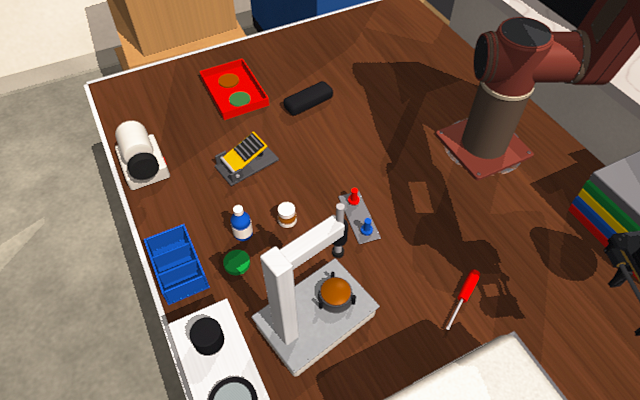

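View pics/top0.png

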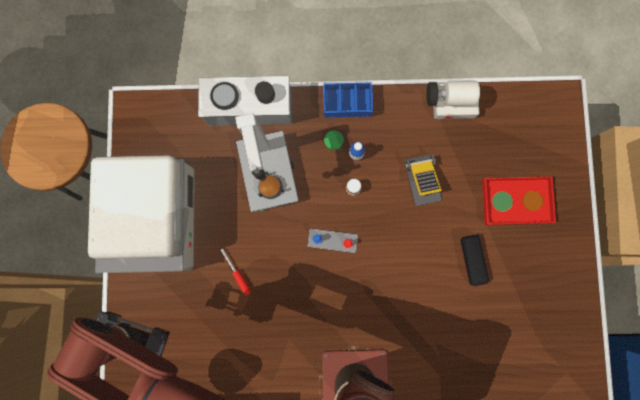

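The scene view shows the lens at about (336,292), the red block at (353,196), the blue block at (367,227) and the treadle at (244,155). In the top view these are at (269,187), (348,243), (317,239) and (425,180).

```bash
cat > m.py <<'E'
from h import *
from scipy.optimize import least_squares
C={}
for n in("scene","top"):
    d=dict(np.load(f"{n}0.npz")); C[n]=d
def box(m,u0,v0,u1,v1):
    o=np.zeros_like(m); o[v0:v1,u0:u1]=m[v0:v1,u0:u1]; return o
B={"scene":dict(lens=(312,270,362,318),red=(340,180,365,212),blue=(355,212,380,242),tre=(215,128,280,185),mat=(335,180,382,245)),
   "top":dict(lens=(250,170,290,205),red=(338,232,360,254),blue=(308,230,326,248),tre=(405,152,445,208),mat=(305,228,360,255))}
for n,c in C.items():
    W=cloud(c); hsv=cv2.cvtColor(c["img"],cv2.COLOR_RGB2HSV); H,S,V=[hsv[...,i].astype(int) for i in range(3)]
    b=B[n]; fin=np.isfinite(W[...,2])
    m=box((H>5)&(H<20)&(S>150)&(V>90),*b["lens"])&fin&(np.abs(W[...,2]-86)<12)
    P=W[m]
    f=lambda q:np.linalg.norm(P-q,axis=1)-70
    r=least_squares(f,[*P[:,:2].mean(0),20],loss="soft_l1"); q=r.x
    u,v=np.nonzero(m)[1],np.nonzero(m)[0]; (e,ax,an)=cv2.fitEllipse(cv2.convexHull(np.c_[u,v].astype(np.float32)))
    print(n,"lens n",len(P),"sphere",q.round(1),"crown z",q[2]+70,"rms",np.std(r.fun),"ell",e,ax,ray(c,*e,84).round(1))
    for k,h in(("red",(H<6)|(H>174)),("blue",(H>100)&(H<125))):
        m=box(h&(S>140)&(V>60),*b[k])&fin; P=W[m]; t=P[P[:,2]>np.nanmax(P[:,2])-5]
        print(k,len(P),"zmax",P[:,2].max().round(1),"top",t.mean(0).round(1),len(t),"all mid",((P.max(0)+P.min(0))/2).round(1))
    m=box((H>18)&(H<35)&(S>150)&(V>100),*b["tre"])&fin; P=W[m]
    vv,uu=np.nonzero(m); rc=cv2.minAreaRect(np.c_[uu,vv].astype(np.float32)); hull=cv2.convexHull(np.c_[uu,vv].astype(np.int32))[:,0]
    print("tre",len(P),P.min(0).round(),P.max(0).round()); 
    mm=np.zeros(m.shape,np.uint8); cv2.fillPoly(mm,[hull],1); Q=W[(mm>0)&fin]
    Q=Q[Q[:,2]>20]; c0=np.median(Q,0); cc=np.c_[Q[:,:2],np.ones(len(Q))]; k=np.linalg.lstsq(cc,Q[:,2],rcond=None)[0]
    for _ in range(4):
        rr=Q[:,2]-cc@k; g=np.abs(rr)<5; k=np.linalg.lstsq(cc[g],Q[g,2],rcond=None)[0]
    Q=Q[g]; rect=cv2.minAreaRect(Q[:,:2].astype(np.float32))
    print(" plane grad",k[:2].round(3),"slope",np.arctan(np.hypot(*k[:2])),"dir",np.degrees(np.arctan2(k[1],k[0])),"rect",rect,"z",Q[:,2].min(),Q[:,2].max(),[ (x.round(1),(x@k[:2]+k[2]).round(1)) for x in cv2.boxPoints(rect)])
    # press base: points z 48..60
    g=np.abs(W[...,2]-54)<4; g=box(g,*( (230,240,400,385) if n=="scene" else (230,120,305,215))); P=W[g]; rect=cv2.minAreaRect(P[:,:2].astype(np.float32)); print("base",len(P),np.median(P[:,2]),rect)
    g=box(fin&(S<50)&(W[...,2]<20),*b["mat"]); print("mat z",np.median(W[g][:,2]))
E
python3 m.py
```

```text
scene lens n 650 sphere [627.9 259.4  19.5] crown z 89.51733186230963 rms 1.81558817371731 ell (335.295654296875, 290.90753173828125) (27.191139221191406, 30.126110076904297) [630.1 260.7  84. ]
red 147 zmax 56.6 top [443.2  17.   53.1] 14 all mid [436.    1.2  26.7]
blue 144 zmax 54.0 top [460.1 113.6  51.6] 28 all mid [460.3 111.2  28.5]
tre 436 [ 569. -355.   -7.] [ 705. -198.   75.]
 plane grad [-0.379 -0.084] slope 0.3700638951283005 dir -167.47781794816692 rect ((647.316650390625, -238.71424865722656), (107.4681625366211, 76.63471984863281), 8.234519958496094) z 31.082693538704234 75.3617393589376 [(array([ 588.6, -208.5], dtype=float32), np.float64(74.0)), (array([ 599.6, -284.3], dtype=float32), np.float64(76.2)), (array([ 706. , -268.9], dtype=float32), np.float64(34.6)), (array([ 695. , -193.1], dtype=float32), np.float64(32.4))]
base 4894 53.7984129120951 ((682.1589965820312, 271.008056640625), (236.22007751464844, 157.00869750976562), 11.534951210021973)
mat z 3.4147437132562573
top lens n 291 sphere [628.6 259.6  19.1] crown z 89.11857340418665 rms 3.4267013900217953 ell
[... 210 characters left out ...]
54. ] 9 all mid [461.6 112.   32.4]
tre 352 [ 591. -302.  -12.] [ 702. -199.   76.]
 plane grad [-0.38  -0.067] slope 0.36849525968850716 dir -170.0019967052459 rect ((648.3331298828125, -241.37216186523438), (104.76629638671875, 72.15705871582031), 10.321818351745605) z 31.444376014707586 76.63167216626425 [(array([ 590.3, -215.3], dtype=float32), np.float64(75.9)), (array([ 603.3, -286.3], dtype=float32), np.float64(75.8)), (array([ 706.3, -267.5], dtype=float32), np.float64(35.3)), (array([ 693.4, -196.5], dtype=float32), np.float64(35.5))]
base 1636 53.63236834919758 ((719.2861328125, 278.5837707519531), (307.1202087402344, 157.33909606933594), 12.109626770019531)
mat z 3.073584018631209
```

```bash
cat >> h.py <<'E'
def Rt(psi,tilt):
    p,t=np.radians([psi,tilt]); z=np.array([np.sin(t)*np.cos(p),np.sin(t)*np.sin(p),-np.cos(t)]); y=np.array([-np.sin(p),np.cos(p),0]); return np.c_[np.cross(y,z),y,z]
def turn(T):
    s=manip.state(); return ((R.from_matrix(T)*R.from_quat(s["ee_rot"]).inv()).as_rotvec()/2).round(4)
def shift(p): return ((np.array(p)-manip.state()["tool_pos"])/120).round(4)
E
python3 - <<'E'
from h import *
T=Rt(11.5,37); print(turn(T)); g=np.array([444.5,16,35.5])+19*T[:,2]; print("tcp pick",g, shift(g+[0,0,130]))
E
```

```text
[-0.021  -0.3261  0.2586]
tcp pick [455.70493477  18.27966974  20.32592531] [ 2.0885 -4.7623 -0.3542]
```

```bash
python3 -m pendant '[[0.14,-0.32,0.2,0,0,0,0.2],[0.28,-0.64,0.4,0,0,0,0.2],[0.42,-0.95,0.6,0,0,0,0.2],[0.42,-0.95,0.6,0,0,0,0.2]]'
for i in 1 ; do python3 -m pendant '[[0.14,-0.32,0,0,0,0,0.2],[0.28,-0.64,0,0,0,0,0.2],[0.42,-0.95,0,0,0,0,0.2],[0.42,-0.95,0,0,0,0,0.2]]'; done
python3 -m pendant '[[0.14,-0.32,0,0,0,0,0.2],[0.28,-0.64,0,0,0,0,0.2],[0.42,-0.95,0,0,0,0,0.2],[0.42,-0.95,0,0,0,0,0.2]]'
python3 -m pendant '[[0.06,-0.13,0,-0.003,-0.047,0.037,0.2],[0.12,-0.26,0,-0.006,-0.093,0.074,0.2],[0.18,-0.4,0,-0.009,-0.14,0.111,0.2],[0.24,-0.53,0,-0.012,-0.186,0.148,0.2],[0.3,-0.67,0,-0.015,-0.233,0.185,0.2],[0.36,-0.8,0,-0.018,-0.28,0.222,0.2],[0.42,-0.95,0,-0.021,-0.326,0.259,0.2],[0.42,-0.95,0,-0.021,-0.326,0.259,0.2]]'
python3 - <<'E'
from h import *
T=Rt(11.5,37); g=np.array([444.5,16,35.5])+19*T[:,2]; print(turn(T),shift(g+[0,0,80]))
E
```

```text
clock: 0.43
tool_pos: [257.4, 474.1, 268.1]
ee_rot: [0.167, 0.986, 0.0, 0.001]
ft_force: [1.2, 1.2, 0.7]
grip_width: 67.8
grasp_force: 0.0
clock: 0.77
tool_pos: [308.6, 356.9, 265.6]
ee_rot: [0.169, 0.986, -0.001, 0.001]
ft_force: [-0.4, 0.8, 0.5]
grip_width: 52.6
grasp_force: 0.0
clock: 1.1
tool_pos: [359.0, 242.7, 265.5]
ee_rot: [0.17, 0.985, -0.001, 0.001]
ft_force: [0.1, -0.4, -0.4]
grip_width: 52.5
grasp_force: 0.0
clock: 1.77
tool_pos: [429.3, 142.5, 261.1]
ee_rot: [-0.096, 0.947, 0.028, 0.306]
ft_force: [-0.4, 1.0, -1.1]
grip_width: 52.3
grasp_force: 0.0
[ 0.0049 -0.0093  0.0003] [ 0.2199 -1.035  -1.3396]
```

```bash
python3 -m pendant '[[0.07,-0.33,-0.2,0.005,-0.009,0,0.2],[0.14,-0.66,-0.4,0.005,-0.009,0,0.2],[0.22,-0.98,-0.6,0.005,-0.009,0,0.2],[0.22,-0.98,-0.8,0.005,-0.009,0,0.2],[0.22,-0.98,-0.8,0.005,-0.009,0,0.2],[0.22,-0.98,-0.8,0.005,-0.009,0,0.2]]'
python3 - <<'E'
from h import *
T=Rt(11.5,37); g=np.array([444.5,16,35.5])+19*T[:,2]; print(turn(T),shift(g+[0,0,80]))
for n in("scene","top"):
    c=cam(n); cv2.imwrite(f"pics/{n}1.png",c["img"][:,:,::-1])
E
```

```text
clock: 2.27
tool_pos: [454.2, 26.7, 167.5]
ee_rot: [-0.091, 0.944, 0.034, 0.315]
ft_force: [0.9, 0.3, 1.0]
grip_width: 52.2
grasp_force: 0.0
[-0.0034 -0.0017  0.0028] [ 0.0124 -0.0706 -0.5594]
```

View pics/scene1.png

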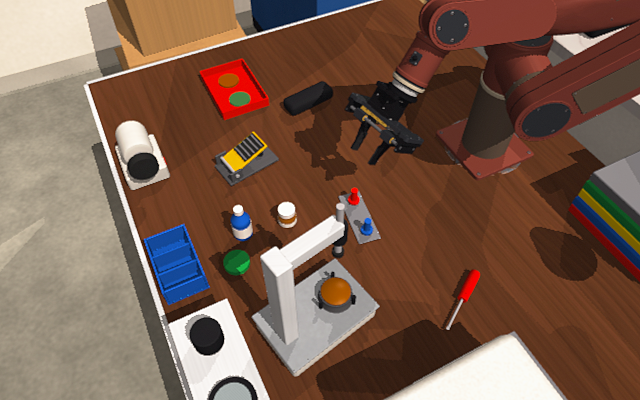

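```bash
python3 -m pendant '[[0.01,-0.07,-0.2,-0.003,-0.002,0.003,0.2],[0.01,-0.07,-0.4,-0.003,-0.002,0.003,0.2],[0.01,-0.07,-0.6,-0.003,-0.002,0.003,0.2],[0.01,-0.07,-0.75,-0.003,-0.002,0.003,0.2],[0.01,-0.07,-0.85,-0.003,-0.002,0.003,0.2],[0.01,-0.07,-0.85,-0.003,-0.002,0.003,0.2],[0.01,-0.07,-0.85,-0.003,-0.002,0.003,0.2]]'
python3 - <<'E'
from h import *
T=Rt(11.5,37); g=np.array([444.5,16,35.5])+19*T[:,2]; print(turn(T),shift(g))
c=cam("scene"); cv2.imwrite("pics/s2.png",cv2.resize(c["img"][100:260,260:460,::-1],None,fx=4,fy=3.75)[:600])
E
```

```text
clock: 2.95
tool_pos: [480.5, 17.8, 73.6]
ee_rot: [-0.1, 0.945, 0.034, 0.308]
ft_force: [-0.2, -0.7, -0.4]
grip_width: 52.2
grasp_force: 0.0
[ 0.0003 -0.0075 -0.0059] [-0.2065  0.0042 -0.4437]
```

View pics/s2.png

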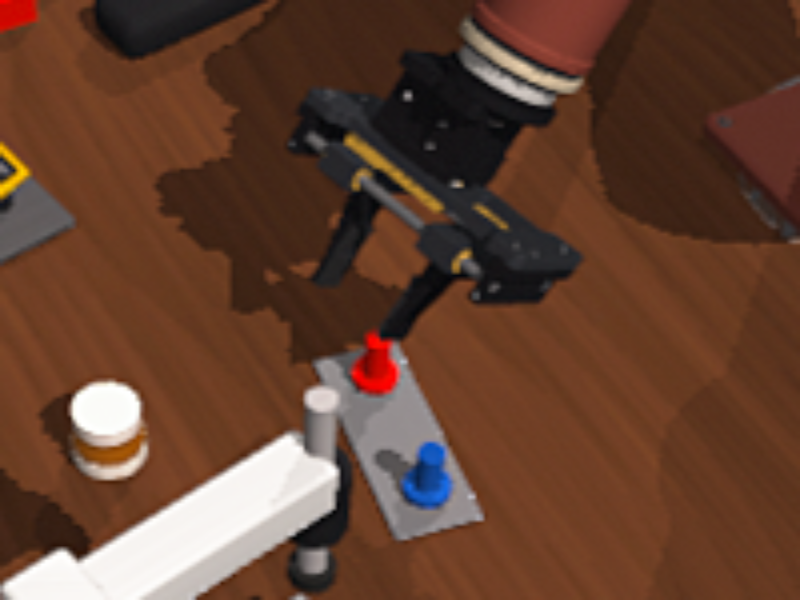

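Image shows red at crop (375,365), with the fingers above and beyond it. The TCP x has drifted to 480, so the inner reach is exceeded at this azimuth. I'll lift and approach diagonally at azimuth 60°, which also works at the press.

```bash
python3 -m pendant '[[0,0,0.3,0,0,0,0.2],[0,0,0.5,0,0,0,0.2],[0,0,0.5,0,0,0,0.2]]'
python3 -m pendant '[[0,0,0,0,0,0.06,0.2],[0,0,0,0,0,0.12,0.2],[0,0,0,0,0,0.18,0.2],[0,0,0,0,0,0.24,0.2],[0,0,0,0,0,0.3,0.2],[0,0,0,0,0,0.36,0.2],[0,0,0,0,0,0.42,0.2],[0,0,0,0,0,0.42,0.2]]'
python3 - <<'E'
from h import *
T=Rt(60,37); g=np.array([444.5,16,35.5])+19*T[:,2]; print(g,turn(T),shift(g+[0,0,60]))
E
```

```text
clock: 3.25
tool_pos: [484.1, 14.9, 141.6]
ee_rot: [-0.1, 0.944, 0.03, 0.314]
ft_force: [0.6, 0.5, 1.6]
grip_width: 52.3
grasp_force: 0.0
clock: 3.92
tool_pos: [485.3, 108.4, 168.9]
ee_rot: [-0.357, 0.906, 0.066, 0.218]
ft_force: [0.1, 0.5, -0.5]
grip_width: 52.2
grasp_force: 0.0
[450.21724272  25.90255487  20.32592531] [ 0.0847 -0.045   0.1536] [-0.2921 -0.6877 -0.7377]
```

```bash
python3 -m pendant '[[-0.07,-0.17,0,0.02,-0.01,0.04,0.2],[-0.15,-0.34,0,0.04,-0.02,0.08,0.2],[-0.22,-0.5,0,0.06,-0.03,0.12,0.2],[-0.29,-0.69,0,0.085,-0.045,0.154,0.2],[-0.29,-0.69,0,0.085,-0.045,0.154,0.2],[-0.29,-0.69,0,0.085,-0.045,0.154,0.2],[-0.29,-0.69,0,0.085,-0.045,0.154,0.2]]'
python3 - <<'E'
from h import *
T=Rt(60,37); g=np.array([444.5,16,35.5])+19*T[:,2]; print(g,turn(T),shift(g+[0,0,60]),manip.state()["joints"])
E
```

```text
clock: 4.5
tool_pos: [431.1, 209.9, 227.4]
ee_rot: [-0.431, 0.861, 0.114, 0.243]
ft_force: [-0.3, 0.2, -0.0]
grip_width: 52.0
grasp_force: 0.0
[450.21724272  25.90255487  20.32592531] [ 0.046  -0.0228  0.0618] [ 0.1595 -1.5333 -1.2255] [-0.06345245 -0.59945826  2.26839742  0.4778433   1.18483024 -2.67985489]
```

```bash
for i in 1 ; do python3 -m pendant '[[0,0,0,0.024,0.029,-0.05,0.2],[0,0,0,0.048,0.058,-0.1,0.2],[0,0,0,0.072,0.086,-0.15,0.2],[0,0,0,0.097,0.115,-0.2,0.2],[0,0,0,0.121,0.144,-0.25,0.2],[0,0,0,0.145,0.173,-0.3,0.2],[0,0,0,0.169,0.201,-0.35,0.2],[0,0,0,0.193,0.23,-0.4,0.2]]'; done
python3 -m pendant '[[0,0,0,0.024,0.029,-0.05,0.2],[0,0,0,0.048,0.058,-0.1,0.2],[0,0,0,0.072,0.086,-0.15,0.2],[0,0,0,0.097,0.115,-0.2,0.2],[0,0,0,0.121,0.144,-0.25,0.2],[0,0,0,0.145,0.173,-0.3,0.2],[0,0,0,0.169,0.201,-0.35,0.2],[0,0,0,0.193,0.23,-0.4,0.2]]'
sed -i 's/return np.c_\[np.cross(y,z),y,z\]/y=-y; return np.c_[np.cross(y,z),y,z]/' h.py
python3 - <<'E'
from h import *
T=Rt(60,37); g=np.array([444.5,16,35.5])+19*T[:,2]; print(g,turn(T),shift(g+[0,0,60]),manip.state()["joints"])
E
```

```text
clock: 5.17
tool_pos: [431.3, 209.2, 226.5]
ee_rot: [0.025, 0.954, 0.263, 0.145]
ft_force: [0.1, 0.2, -0.3]
grip_width: 52.3
grasp_force: 0.0
clock: 5.83
tool_pos: [431.3, 209.1, 226.4]
ee_rot: [0.472, 0.811, 0.346, 0.013]
ft_force: [-0.3, -0.8, 0.4]
grip_width: 52.5
grasp_force: 0.0
[450.21724272  25.90255487  20.32592531] [ 0.1511  0.3024 -0.4018] [ 0.1579 -1.527  -1.2169] [-0.24489625 -0.62588179  2.35072954  0.70762163  1.24719155 -0.93566714]
```

```bash
python3 -m pendant '[[0,0,0,0.019,0.038,-0.05,0.2],[0,0,0,0.038,0.076,-0.1,0.2],[0,0,0,0.057,0.113,-0.15,0.2],[0,0,0,0.076,0.15,-0.2,0.2],[0,0,0,0.094,0.19,-0.25,0.2],[0,0,0,0.113,0.227,-0.3,0.2],[0,0,0,0.132,0.265,-0.35,0.2],[0,0,0,0.151,0.302,-0.402,0.2]]'
python3 -m pendant '[[0.03,-0.25,-0.1,0,0,0,0.2],[0.06,-0.5,-0.2,0,0,0,0.2],[0.09,-0.75,-0.3,0,0,0,0.2],[0.12,-0.95,-0.4,0,0,0,0.2],[0.12,-0.95,-0.4,0,0,0,0.2],[0.12,-0.95,-0.4,0,0,0,0.2]]'
python3 - <<'E'
from h import *
T=Rt(60,37); g=np.array([444.5,16,35.5])+19*T[:,2]; print(g,turn(T),shift(g+[0,0,60]),manip.state()["joints"])
E
```

```text
clock: 6.5
tool_pos: [431.3, 209.2, 226.5]
ee_rot: [0.809, 0.494, 0.28, -0.152]
ft_force: [-0.1, -0.3, 0.1]
grip_width: 52.3
grasp_force: 0.0
clock: 7.0
tool_pos: [445.9, 94.3, 177.8]
ee_rot: [0.808, 0.495, 0.28, -0.151]
ft_force: [-0.6, 0.7, 0.8]
grip_width: 52.0
grasp_force: 0.0
[450.21724272  25.90255487  20.32592531] [ 0.0074  0.0147 -0.0206] [ 0.0361 -0.5697 -0.8124] [-0.51794524 -0.4216688   2.2939861   0.67094485  1.32703329 -0.23384442]
```

Tracking well now.

```bash
python3 -m pendant '[[0.01,-0.2,-0.1,0.007,0.015,-0.021,0.2],[0.02,-0.4,-0.3,0.007,0.015,-0.021,0.2],[0.036,-0.57,-0.5,0.007,0.015,-0.021,0.2],[0.036,-0.57,-0.7,0.007,0.015,-0.021,0.2],[0.036,-0.57,-0.81,0.007,0.015,-0.021,0.2],[0.036,-0.57,-0.81,0.007,0.015,-0.021,0.2]]'
python3 - <<'E'
from h import *
T=Rt(60,37); g=np.array([444.5,16,35.5])+19*T[:,2]; print(g,turn(T),shift(g),manip.state()["joints"])
c=cam("scene"); cv2.imwrite("pics/s3.png",cv2.resize(c["img"][100:260,260:460,::-1],None,fx=4,fy=3.75)[:600])
E
```

```text
clock: 7.5
tool_pos: [448.7, 28.3, 79.0]
ee_rot: [0.821, 0.475, 0.273, -0.16]
ft_force: [0.5, 0.2, -0.2]
grip_width: 52.0
grasp_force: 0.0
[450.21724272  25.90255487  20.32592531] [-0.0003 -0.0015 -0.0013] [ 0.013  -0.02   -0.4891] [-0.66567092 -0.15236418  2.29882681  0.69092669  1.20204759 -0.46982277]
```

View pics/s3.png

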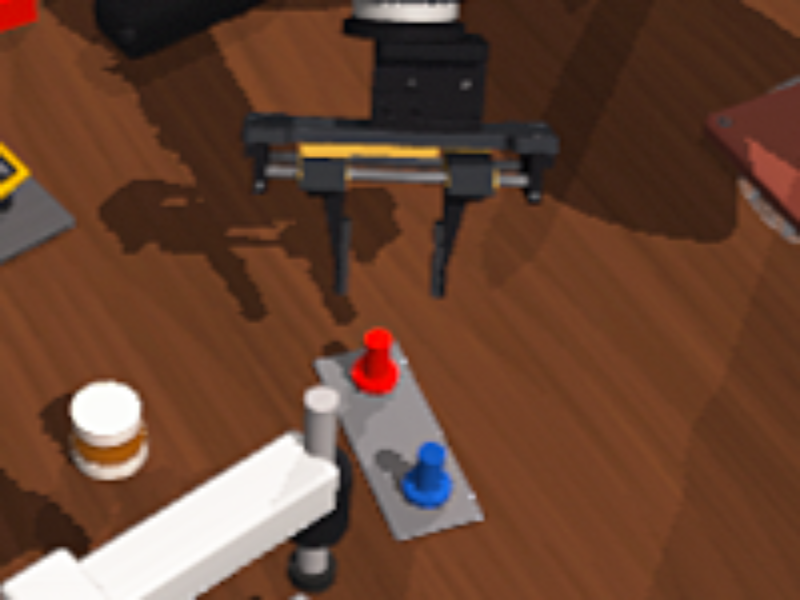

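The fingers are at crop (340,290) and (438,290), above the red block whose top is at (378,333). I'll check the centring before descending.

Run:
```python
from h import *
c=cam("scene"); print(ray(c,260+389/4,100+292/3.75,75).round(1), "red top",ray(c,260+378/4,100+333/3.75,51.5).round(1),"foot",ray(c,260+375/4,100+373/3.75,9).round(1))
c=cam("top"); i=c["img"]; h=cv2.cvtColor(i,cv2.COLOR_RGB2HSV); m=((h[...,0]<6)|(h[...,0]>174))&(h[...,1]>140)&(h[...,2]>60); m[:232]=0;m[254:]=0;m[:,:338]=0;m[:,360:]=0
v,u=np.nonzero(m); print(len(u),u.mean(),v.mean(),ray(c,u.mean(),v.mean(),25))
c0=dict(np.load("top0.npz")); h=cv2.cvtColor(c0["img"],cv2.COLOR_RGB2HSV); m=((h[...,0]<6)|(h[...,0]>174))&(h[...,1]>140)&(h[...,2]>60); m[:232]=0;m[254:]=0;m[:,:338]=0;m[:,360:]=0
v,u=np.nonzero(m); print(len(u),u.mean(),v.mean(),ray(c0,u.mean(),v.mean(),20))
```

```text
[427.   -1.8  75. ] red top [440.7  10.9  51.5] foot [441.7  13.4   9. ]
63 347.41269841269843 243.06349206349208 [443.96904815  13.95772451  25.        ]
63 347.41269841269843 243.06349206349208 [444.16581497  13.81221575  20.        ]
```

Run:
```python
from h import *
c=cam("scene"); W=cloud(c)
for u,v in((344,172),(344,174),(345,176),(369,172),(369,174),(369,176)): print(u,v,c["z_map"][v,u],W[v,u].round(1),c["img"][v,u])
p=np.array([448.7,28.3,79]); q=c["R"].T@(p-c["p"]); print(q, q[0]/q[2]*c["fx"]+c["cx"],q[1]/q[2]*c["fy"]+c["cy"])
print(manip.state()["tool_pos"])
```

```text
344 172 1230.6205 [4.691e+02 1.000e-01 1.227e+02] [47 46 49]
344 174 1234.6162 [469.6   1.4 116.6] [47 47 51]
345 176 1232.176 [469.9   7.4 115.5] [76 60 54]
369 172 1231.455 [413.5  27.8 122.5] [33 36 40]
369 174 1232.8077 [414.7  30.7 118.5] [17 21 27]
369 176 1232.0905 [416.8  34.6 116. ] [15 21 27]
[  80.38138957  -23.42489122 1255.92787497] 355.7113945492668 187.99637990228393
[451.30563185  26.43317663  82.60472688]
```

Run:
```python
from h import *
c=cam("scene"); W=cloud(c)
for u in(343,345,347,367,369,371): print(u,[(v,int(W[v,u,2]),*map(int,c["img"][v,u])) for v in range(170,190,2)])
c=cam("top"); W=cloud(c); 
M=(W[...,2]>60)&(W[...,2]<220); M[:220]=0; M[270:]=0; M[:,:300]=0; M[:,400:]=0
v,u=np.nonzero(M); o=np.argsort(W[v,u,2])[:25]; print(W[v,u][o].round(0).tolist(), u[o],v[o])
```

```text
343 [(170, 127, 27, 30, 33), (172, 118, 34, 37, 39), (174, 119, 34, 34, 38), (176, 113, 40, 38, 42), (178, -5, 73, 41, 23), (180, 2, 68, 39, 24), (182, -1, 69, 39, 24), (184, -1, 66, 37, 23), (186, -5, 110, 61, 35), (188, 0, 122, 67, 38)]
345 [(170, 127, 74, 59, 56), (172, 123, 75, 59, 56), (174, 116, 77, 59, 55), (176, 114, 86, 60, 52), (178, -2, 104, 59, 32), (180, 0, 63, 35, 21), (182, -1, 65, 37, 24), (184, -3, 59, 33, 19), (186, 0, 101, 56, 33), (188, 0, 124, 68, 38)]
347 [(170, 0, 127, 70, 38), (172, -2, 123, 67, 38), (174, 0, 124, 67, 37), (176, -2, 123, 66, 37), (178, -2, 122, 69, 39), (180, 3, 126, 72, 41), (182, 0, 97, 54, 31), (184, 0, 125, 71, 41), (186, 0, 116, 65, 40), (188, -1, 117, 66, 37)]Traceback (most recent call last):
  File "<stdin>", line 3, in <module>
ValueError: cannot convert float NaN to integer
```

Run:
```python
from h import *
c=cam("scene"); W=cloud(c); s=manip.state(); print(s["clock"],s["tool_pos"],s["joints"])
Z=R.from_quat(s["ee_rot"]).as_matrix(); p=s["tool_pos"]
for nm,w in(("scene",W),("top",None)):
    if w is None: c=cam("top"); w=cloud(c)
    L=(w.reshape(-1,3)-p)@Z   # tool frame
    ok=np.isfinite(L).all(1)&(np.abs(L[:,0])<60)&(np.abs(L[:,1])<110)&(L[:,2]<40)&(L[:,2]>-250)&(w.reshape(-1,3)[:,2]>60); L=L[ok]
    for a in range(-250,40,15):
        q=L[(L[:,2]>=a)&(L[:,2]<a+15)]
        if len(q)>3: print(nm,a,len(q),q.min(0).round(),q.max(0).round(),"pads y",np.round(np.median(q[q[:,1]<0][:,1]) if (q[:,1]<0).any() else 0), np.round(np.median(q[q[:,1]>0][:,1]) if (q[:,1]>0).any() else 0))
```

```text
7.8 [451.30476037  26.05894182  82.49584836] [-0.66628107 -0.15735551  2.29462088  0.69074785  1.2035357  -0.4695014 ]
scene -250 212 [   8.  -40. -250.] [  44.   36. -235.] pads y -18.0 18.0
scene -235 192 [   6.  -41. -235.] [  44.   36. -220.] pads y -20.0 17.0
scene -220 184 [  -5.  -38. -220.] [  42.   34. -205.] pads y -17.0 16.0
scene -205 209 [ -23.  -51. -205.] [  44.   34. -190.] pads y -25.0 13.0
scene -190 164 [  17.  -52. -190.] [  44.   15. -175.] pads y -27.0 8.0
scene -175 182 [ -22.  -52. -175.] [  35.   15. -160.] pads y -25.0 9.0
scene -160 183 [ -17.  -53. -160.] [  31.   15. -145.] pads y -28.0 8.0
scene -145 550 [ -34.  -97. -145.] [  44.   92. -130.] pads y -54.0 48.0
scene -130 319 [ -33.  -94. -130.] [  46.   91. -115.] pads y -48.0 43.0
scene -115 442 [ -32.  -88. -115.] [  44.   83. -100.] pads y -44.0 44.0
scene -100 80 [ -13.  -89. -100.] [ 39.  82. -85.] pads y -42.0 37.0
scene -85 67 [  1. -44. -85.] [ 20.  41. -70.] pads y -36.0 33.0
scene -70 55 [  7. -42. -70.] [ 16.  37. -55.] pads y -35.0 30.0
scene -55 50 [ -1. -38. -55.] [ 15.  34. -40.] pads y -
[... 394 characters left out ...]
.   16. -180.] pads y -24.0 8.0
top -175 58 [  21.  -49. -172.] [  31.   16. -160.] pads y -24.0 9.0
top -160 92 [ -10.  -68. -160.] [  33.   67. -145.] pads y -24.0 9.0
top -145 715 [ -36.  -94. -145.] [  43.   95. -130.] pads y -71.0 71.0
top -130 303 [ -26.  -93. -130.] [  46.   93. -115.] pads y -45.0 45.0
top -115 174 [ -27.  -86. -115.] [  45.   87. -101.] pads y -46.0 44.0
top -100 7 [   6.  -85. -100.] [ 38.  87. -95.] pads y -83.0 79.0
top -85 10 [ -8. -28. -81.] [ 15.  32. -72.] pads y -27.0 30.0
top -70 19 [  8. -38. -69.] [ 17.  36. -56.] pads y -32.0 31.0
top -55 25 [ -1. -35. -55.] [ 16.  35. -40.] pads y -31.0 30.0
top -40 13 [  7. -34. -39.] [ 14.  35. -25.] pads y -30.0 31.0
```

Both views agree that the finger tips and body sit about 29 mm behind, and 5 mm to the side of, the reported TCP. I'll correct for that and go down in two steps with a check between.

```bash
python3 -m pendant '[[0.037,0.08,-0.2,0,0,0,0.2],[0.037,0.08,-0.35,0,0,0,0.2],[0.037,0.08,-0.45,0,0,0,0.2],[0.037,0.08,-0.52,0,0,0,0.2],[0.037,0.08,-0.52,0,0,0,0.2],[0.037,0.08,-0.52,0,0,0,0.2],[0.037,0.08,-0.52,0,0,0,0.2]]'
cat > chk.py <<'E'
from h import *
import sys
s=manip.state(); Z=R.from_quat(s["ee_rot"]).as_matrix(); p=s["tool_pos"]; print(p,Z[:,2].round(3),s["grip_width"])
c=cam("scene"); w=cloud(c); np.savez("chk.npz",w=w,img=c["img"])
L=(w-p)@Z; h=cv2.cvtColor(c["img"],cv2.COLOR_RGB2HSV); dark=h[...,2]<110
ok=np.isfinite(L).all(-1)&(np.abs(L[...,0])<40)&(np.abs(L[...,1])<60)&(L[...,2]<40)&(L[...,2]>-90)
f=ok&dark&(h[...,1]<110)&(w[...,2]>int(sys.argv[1]))
for sg in(-1,1):
    q=L[f&(sg*L[...,1]>0)]; print("finger",sg,len(q),q.min(0).round(1),q.max(0).round(1),np.median(q,0).round(1)) if len(q) else 0
r=ok&((h[...,0]<6)|(h[...,0]>174))&(h[...,1]>140)&(h[...,2]>50); q=L[r]; print("red",len(q),q.min(0).round(1),q.max(0).round(1),"world",w[r].min(0).round(1),w[r].max(0).round(1),np.median(w[r],0).round(1))
x=c["img"][:,:,::-1]; v0,u0=int(sys.argv[2]),int(sys.argv[3]); cv2.imwrite(sys.argv[4],cv2.resize(x[v0:v0+100,u0:u0+130],None,fx=6,fy=6))
E
python3 chk.py 25 125 290 pics/s4.png
```

```text
clock: 8.43
tool_pos: [455.5, 35.3, 19.5]
ee_rot: [0.821, 0.475, 0.275, -0.157]
ft_force: [0.4, 0.3, 0.1]
grip_width: 52.3
grasp_force: 0.0
[455.53562098  35.28897207  19.5174862 ] [ 0.302  0.519 -0.8  ] 52.26432766528186
finger -1 92 [ -8.9 -42.6 -89.6] [ 17.6 -28.2 -27.6] [ 10.8 -33.2 -66.2]
finger 1 88 [ -4.1  23.7 -89.2] [ 20.9  39.2 -27.9] [ 11.4  30.7 -65.3]
red 135 [-33.7 -14.8 -44.7] [ 9.2 14.5  1.9] world [4.308e+02 4.000e-01 2.800e+00] [459.3  31.9  56.2] [446.6  20.6  23.7]
```

View pics/s4.png

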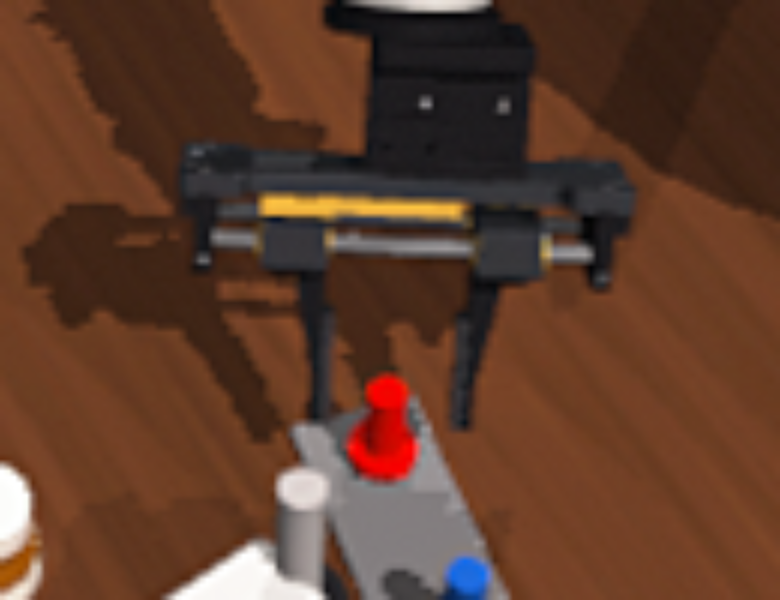

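The stem (crop 386) is centred between the fingers (330 and 455). I'll lower and grip.

```bash
python3 -m pendant '[[0,0,-0.1,0,0,0,0.2],[0,0,-0.16,0,0,0,0.2],[0,0,-0.21,0,0,0,0.2],[0,0,-0.21,0,0,0,0.2],[0,0,-0.21,0,0,0,0.2]]'
python3 -m pendant '[[0,0,0,0,0,0,0],[0,0,0,0,0,0,-0.2],[0,0,0,0,0,0,-0.35],[0,0,0,0,0,0,-0.5],[0,0,0,0,0,0,-0.65],[0,0,0,0,0,0,-0.8],[0,0,0,0,0,0,-0.9],[0,0,0,0,0,0,-0.9]]' 12
python3 -m pendant '[[0,0,0,0,0,0,-1],[0,0,0,0,0,0,-1],[0,0,0,0,0,0,-1],[0,0,0,0,0,0,-1]]' 15
python3 chk.py 15 125 290 pics/s5.png
```

```text
clock: 8.9
tool_pos: [454.6, 35.9, -6.7]
ee_rot: [0.821, 0.475, 0.274, -0.158]
ft_force: [0.0, -0.2, -0.2]
grip_width: 51.9
grasp_force: 0.0
clock: 9.57
tool_pos: [455.0, 35.7, -6.4]
ee_rot: [0.821, 0.475, 0.275, -0.158]
ft_force: [0.3, -0.4, 0.6]
grip_width: 30.7
grasp_force: 12.0
clock: 9.9
tool_pos: [455.0, 35.7, -6.4]
ee_rot: [0.821, 0.475, 0.275, -0.158]
ft_force: [0.1, 1.1, 1.9]
grip_width: 29.8
grasp_force: 15.0
[454.99670483  35.66704908  -6.43991764] [ 0.301  0.52  -0.8  ] 29.826334148945964
finger -1 83 [ -7.9 -31.1 -89.3] [ 17.5 -17.4 -27.1] [ 11.4 -22.6 -62.5]
finger 1 89 [ -8.2  13.5 -89.7] [ 17.3  28.7 -29.2] [ 11.8  20.1 -64.8]
red 140 [-27.9 -16.7 -66. ] [ 22.   13.3 -18.6] world [426.4  -5.6   3.5] [460.6  33.   54.2] [445.   20.7  26.5]
```

View pics/s5.png

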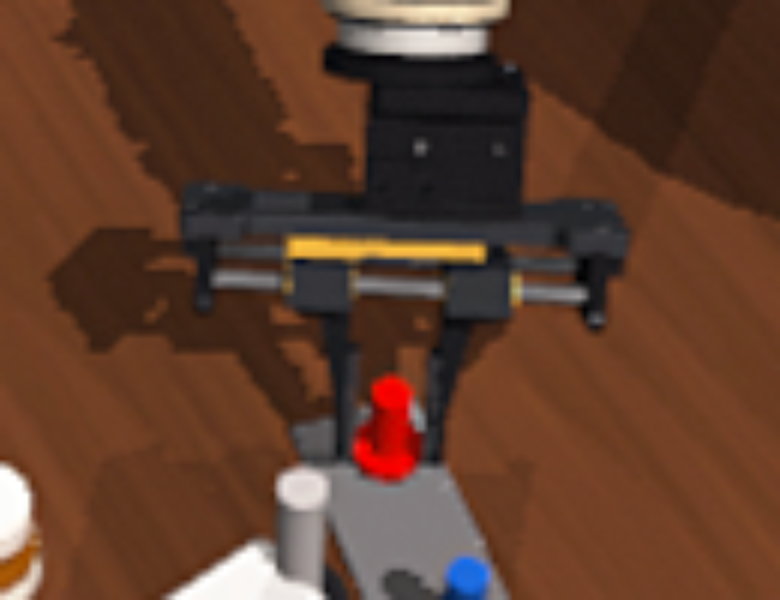

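Opening 29.8 mm means the tips caught the foot disc (crop 390,460), not the stem. I'll open, raise 9 mm and grip again.

```bash
python3 -m pendant '[[0,0,0,0,0,0,-0.2],[0,0,0,0,0,0,0],[0,0,0,0,0,0,0.1],[0,0,0.04,0,0,0,0.1],[0,0,0.075,0,0,0,0.1],[0,0,0.075,0,0,0,0.1],[0,0,0.075,0,0,0,0.1]]'
python3 -m pendant '[[0,0,0,0,0,0,0],[0,0,0,0,0,0,-0.2],[0,0,0,0,0,0,-0.3],[0,0,0,0,0,0,-0.4],[0,0,0,0,0,0,-0.5],[0,0,0,0,0,0,-0.6],[0,0,0,0,0,0,-0.7],[0,0,0,0,0,0,-0.8]]' 15
python3 -m pendant '[[0,0,0,0,0,0,-1],[0,0,0,0,0,0,-1],[0,0,0,0,0,0,-1],[0,0,0,0,0,0,-1]]' 20
python3 chk.py 20 125 290 pics/s6.png
```

```text
clock: 10.53
tool_pos: [455.1, 35.5, 2.8]
ee_rot: [0.821, 0.475, 0.275, -0.157]
ft_force: [0.1, 0.4, 0.1]
grip_width: 47.4
grasp_force: 0.0
clock: 11.2
tool_pos: [454.7, 35.8, 2.4]
ee_rot: [0.821, 0.475, 0.274, -0.158]
ft_force: [0.5, 0.1, 1.3]
grip_width: 17.3
grasp_force: 15.0
clock: 11.53
tool_pos: [454.8, 35.7, 2.4]
ee_rot: [0.821, 0.475, 0.274, -0.158]
ft_force: [-0.1, 0.5, -0.2]
grip_width: 17.7
grasp_force: 20.0
[454.77835581  35.74765736   2.41642331] [ 0.301  0.52  -0.8  ] 17.728000345849345
finger -1 89 [ -8.1 -25.6 -88.7] [ 17.5 -10.  -29.1] [ 11.  -15.9 -63.9]
finger 1 83 [ -5.    7.8 -88.8] [ 20.9  21.5 -31.9] [ 12.   13.4 -65.7]
red 126 [-11.2 -15.4 -59.2] [ 18.9  13.4 -11.6] world [433.1   8.7   5.9] [463.7  37.4  56.5] [445.3  21.9  32.1]
```

Stem held (17.7 mm). I'll lift straight up and measure.

```bash
python3 -m pendant '[[0,0,0.05,0,0,0,-1],[0,0,0.15,0,0,0,-1],[0,0,0.3,0,0,0,-1],[0,0,0.45,0,0,0,-1],[0,0,0.6,0,0,0,-1],[0,0,0.75,0,0,0,-1],[0,0,0.82,0,0,0,-1],[0,0,0.82,0,0,0,-1]]' 25
cat > blk.py <<'E'
from h import *
import sys
s=manip.state(); p=s["tool_pos"]; print(s["clock"],p,s["grip_width"],turn(Rt(60,37)))
zc=float(sys.argv[1])  # centre height guess
out={}
for n in("scene","top"):
    c=cam(n); h=cv2.cvtColor(c["img"],cv2.COLOR_RGB2HSV); m=((h[...,0]<6)|(h[...,0]>174))&(h[...,1]>140)&(h[...,2]>50)
    W=cloud(c); m&=np.isfinite(W[...,2])&(np.hypot(W[...,0]-p[0],W[...,1]-p[1])<60)
    k,l,st,ce=cv2.connectedComponentsWithStats(m.astype(np.uint8)); i=1+st[1:,4].argmax(); m=l==i
    v,u=np.nonzero(m); P=W[m]; bx=cv2.minAreaRect(np.c_[u,v].astype(np.float32)); print(n,"px",ce[i].round(1),st[i],"rect",np.round(bx[0],1),np.round(bx[1],1),round(bx[2],1)," ray@zc",ray(c,*bx[0],zc).round(1),ray(c,*ce[i],zc).round(1),"z",P[:,2].min().round(),P[:,2].max().round())
    tilt=c["R"].T@np.array([0,0,1.]); q=c["R"].T@(np.array([*ray(c,*ce[i],zc)[:2],zc])-c["p"]); 
    a=ray(c,*ce[i],zc); b=a+[0,0,20]; pr=lambda w:(lambda q:np.array([q[0]/q[2]*c["fx"],q[1]/q[2]*c["fy"]]))(c["R"].T@(w-c["p"]))
    d=pr(b)-pr(a); 
    top=v<np.percentile(v,45); bot=v>np.percentile(v,65); e=np.array([u[top].mean()-u[bot].mean(),v[top].mean()-v[bot].mean()])
    print("  vertical dir px",np.degrees(np.arctan2(d[0],-d[1])).round(1),"block dir",np.degrees(np.arctan2(e[0],-e[1])).round(1))
    x=c["img"][:,:,::-1]; U,V=map(int,ce[i]); cv2.imwrite(f"pics/b_{n}_{sys.argv[2]}.png",cv2.resize(x[max(V-50,0):V+50,U-65:U+65],None,fx=6,fy=6))
E
python3 blk.py 125 1
```

```text
clock: 12.25
tool_pos: [456.2, 34.9, 102.9]
ee_rot: [0.821, 0.476, 0.275, -0.156]
ft_force: [0.6, -1.3, -1.0]
grip_width: 17.7
grasp_force: 25.0
12.25 [456.18677497  34.85083099 102.94052296] 17.69491776738012 [ 0.0024  0.0023 -0.0008]
scene px [356.2 172.1] [350 162  13  19 152] rect [356. 171.] [18. 12.] 90.0  ray@zc [441.9  12.2 125. ] [443.1  15.6 125. ] z 107.0 155.0
  vertical dir px 5.2 block dir 3.9
top px [348.2 241.8] [344 238   9   9  58] rect [348.4 241.9] [9.4 6.7] 33.7  ray@zc [443.4  13.8 125. ] [443.7  14.5 125. ] z 107.0 205.0
  vertical dir px 34.7 block dir -20.4
```

View pics/b_scene_1.png

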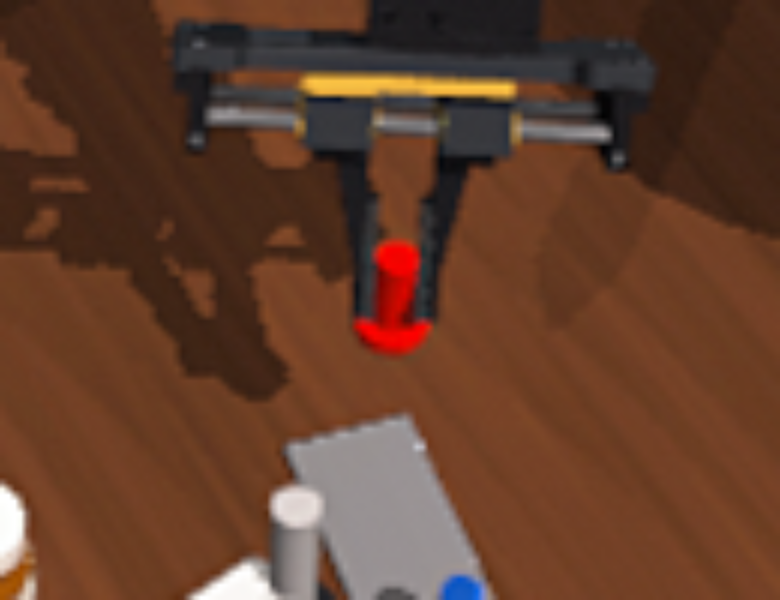

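The block is held upright at crop (395,300), clear of the mat, with its centre at about (443.7,14.5,128). I'll move towards the lens.

```bash
python3 -m pendant '[[0.06,0.08,0,0.002,0.002,0,-1],[0.18,0.24,0,0.002,0.002,0,-1],[0.32,0.42,0,0.002,0.002,0,-1],[0.46,0.6,0,0.002,0.002,0,-1],[0.6,0.78,0,0.002,0.002,0,-1],[0.7,0.92,0,0.002,0.002,0,-1],[0.75,0.98,0,0.002,0.002,0,-1],[0.75,0.98,0,0.002,0.002,0,-1]]'
python3 -m pendant '[[0.06,0.08,0,0,0,0,-1],[0.16,0.21,0,0,0,0,-1],[0.28,0.37,0,0,0,0,-1],[0.4,0.53,0,0,0,0,-1],[0.5,0.67,0,0,0,0,-1],[0.57,0.76,0,0,0,0,-1],[0.6,0.8,0,0,0,0,-1],[0.6,0.8,0,0,0,0,-1]]'
python3 blk.py 125 2; python3 -c "
from h import *
print(shift([640.8,279.7,102.9]),manip.state()['joints'])"
```

```text
clock: 13.02
tool_pos: [544.1, 154.9, 99.4]
ee_rot: [0.821, 0.475, 0.273, -0.161]
ft_force: [0.5, -0.6, -0.6]
grip_width: 17.1
grasp_force: 25.0
clock: 13.68
tool_pos: [616.6, 249.3, 100.1]
ee_rot: [0.821, 0.475, 0.273, -0.161]
ft_force: [-0.3, -0.3, -0.3]
grip_width: 17.4
grasp_force: 25.0
13.6833 [616.57772993 249.32015861 100.14802673] 17.3861666972417 [-0.0007 -0.0021 -0.0012]
scene px [339.6 266.2] [333 256  14  20 167] rect [338.7 266. ] [18.8 13. ] 81.3  ray@zc [606.6 229.6 125. ] [605.  230.8 125. ] z 85.0 245.0
  vertical dir px 3.7 block dir 3.0
top px [275.8 189.8] [273 187   6   7  25] rect [275.7 189.6] [3.6 6.7] 26.6  ray@zc [608.7 232.4 125. ] [608.1 232.2 125. ] z 115.0 217.0
  vertical dir px -38.1 block dir 24.1
[0.2059 0.2596 0.0236] [-0.04786331  0.13789522  1.96244195  0.77014457  0.87917301  0.017492  ]
```

View pics/b_scene_2.png

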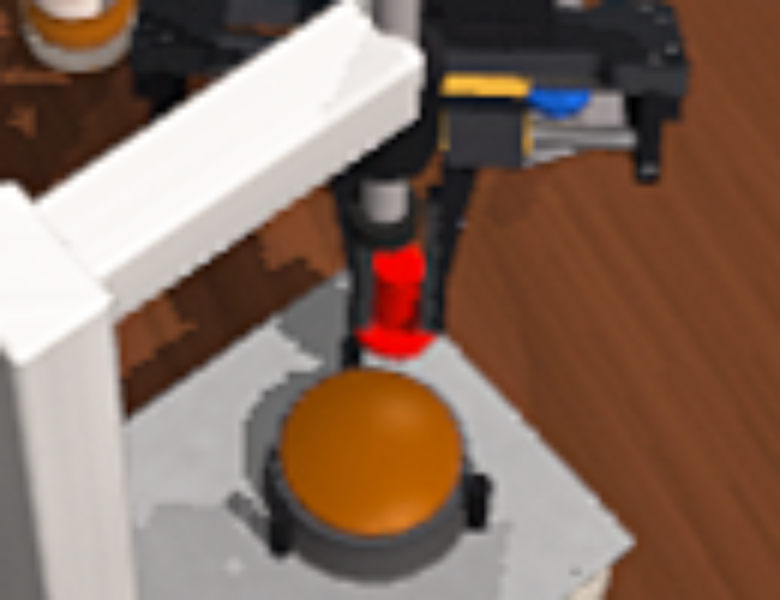

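The block is upright in the gripper at crop (397,300). The lens is at (372,450) with pins around it, and the foot is above. I'll go over the centre slowly.

```bash
python3 -m pendant '[[0.04,0.05,0.02,0,0,0,-1],[0.09,0.12,0.02,0,0,0,-1],[0.14,0.18,0.02,0,0,0,-1],[0.18,0.23,0.02,0,0,0,-1],[0.2,0.255,0.02,0,0,0,-1],[0.2,0.255,0.02,0,0,0,-1],[0.2,0.255,0.02,0,0,0,-1],[0.2,0.255,0.02,0,0,0,-1]]'
python3 blk.py 125 3
python3 - <<'E'
from h import *
print(shift([640.8,279.7,102.9]))
c=cam("scene")
for zc in(102,125.5,149): 
    q=c["R"].T@(np.array([628.3,259.3,zc])-c["p"]); print(zc,q[0]/q[2]*c["fx"]+c["cx"],q[1]/q[2]*c["fy"]+c["cy"])
E
```

```text
clock: 14.45
tool_pos: [640.5, 280.0, 102.9]
ee_rot: [0.821, 0.474, 0.273, -0.16]
ft_force: [0.3, 0.5, 0.2]
grip_width: 16.9
grasp_force: 25.0
14.45 [640.46128019 279.99070921 102.86439443] 16.916117977172394 [-0.0008 -0.0019 -0.001 ]
scene px [336.5 281.4] [330 272  13  19 166] rect [336. 281.] [18. 12.] 90.0  ray@zc [628.5 258.8 125. ] [628.1 260.  125. ] z 109.0 157.0
  vertical dir px 3.3 block dir 2.2
top px [265.1 181.5] [263 179   5   6  21] rect [265.1 181.6] [3.2 6. ] 18.4  ray@zc [634.5 264.6 125. ] [634.7 264.8 125. ] z 147.0 213.0
  vertical dir px -39.8 block dir 20.3
[ 0.0021 -0.0006 -0.0009]
102 335.9231174789793 286.205586106562
125.5 336.2159739891644 281.0391249227487
149 336.51950147711057 275.6844104801618
```

View pics/b_scene_3.png

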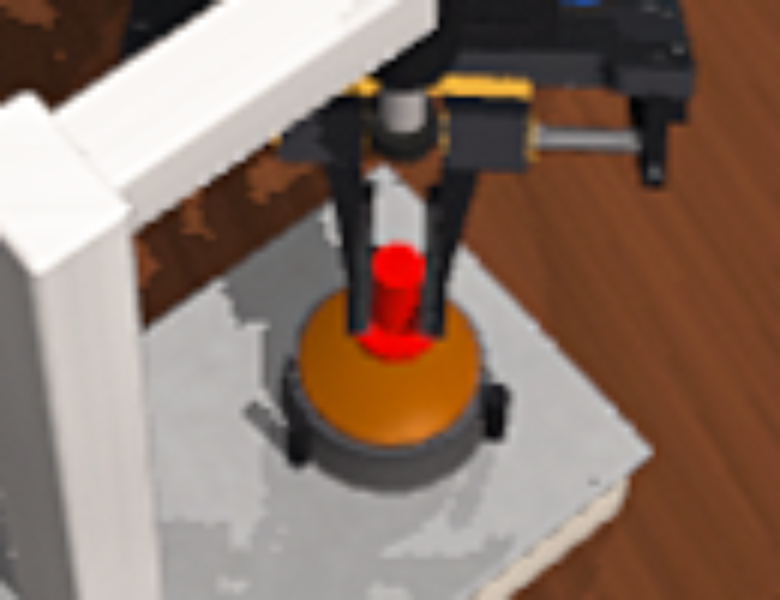

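The block is over the lens centre at (336.5,281.4), against an expected (336.2,280.9). I'll lower it gently while watching the force.

```bash
python3 -m pendant '[[0,-0.002,-0.02,0,0,0,-1],[0,-0.002,-0.04,0,0,0,-1],[0,-0.002,-0.06,0,0,0,-1],[0,-0.002,-0.075,0,0,0,-1],[0,-0.002,-0.085,0,0,0,-1],[0,-0.002,-0.085,0,0,0,-1],[0,-0.002,-0.085,0,0,0,-1]]' | grep -E 'tool|force'
python3 -m pendant '[[0,0,-0.005,0,0,0,-1],[0,0,-0.01,0,0,0,-1],[0,0,-0.01,0,0,0,-1]]'| grep -E 'tool|force'
python3 -m pendant '[[0,0,-0.005,0,0,0,-1],[0,0,-0.01,0,0,0,-1],[0,0,-0.01,0,0,0,-1]]'| grep -E 'tool|force'
```

```text
tool_pos: [640.7, 279.7, 92.9]
ft_force: [0.1, 0.3, -0.2]
grasp_force: 25.0
tool_pos: [640.8, 279.7, 91.8]
ft_force: [-0.1, 0.3, -0.5]
grasp_force: 25.0
tool_pos: [640.7, 279.7, 90.5]
ft_force: [0.2, -0.3, -0.4]
grasp_force: 25.0
```

```bash
python3 -m pendant '[[0,0,-0.005,0,0,0,-1],[0,0,-0.01,0,0,0,-1],[0,0,-0.01,0,0,0,-1]]'| grep -E 'tool|ft_force'
python3 -m pendant '[[0,0,-0.004,0,0,0,-1],[0,0,-0.008,0,0,0,-1],[0,0,-0.008,0,0,0,-1]]'| grep -E 'tool|ft_force'
python3 -m pendant '[[0,0,-0.004,0,0,0,-1],[0,0,-0.008,0,0,0,-1],[0,0,-0.008,0,0,0,-1]]'| grep -E 'tool|ft_force'
```

```text
tool_pos: [640.7, 279.7, 89.3]
ft_force: [0.5, -0.6, -0.5]
tool_pos: [640.7, 279.7, 88.3]
ft_force: [-0.3, -0.6, -0.8]
tool_pos: [640.8, 279.7, 87.4]
ft_force: [-0.2, 0.4, -0.4]
```

```bash
python3 -m pendant '[[0,0,-0.004,0,0,0,-1],[0,0,-0.008,0,0,0,-1],[0,0,-0.008,0,0,0,-1]]'| grep -E 'tool|ft_force'
python3 -m pendant '[[0,0,-0.004,0,0,0,-1],[0,0,-0.008,0,0,0,-1],[0,0,-0.008,0,0,0,-1]]'| grep -E 'tool|ft_force'
python3 blk.py 113 4 |grep -A1 scene
```

```text
tool_pos: [641.0, 279.9, 87.1]
ft_force: [-1.2, -0.0, 3.5]
tool_pos: [641.3, 280.0, 87.0]
ft_force: [-4.4, -1.1, 8.0]
scene px [336.1 284.9] [330 275  13  20 161] rect [336.8 284.6] [11.9 19.1] 8.7  ray@zc [627.7 261.7 113. ] [629.5 261.6 113. ] z 93.0 141.0
  vertical dir px 3.3 block dir 1.6
```

```bash
python3 -m pendant '[[0,0,0.005,0,0,0,-1],[0,0,0.008,0,0,0,-1],[0,0,0.008,0,0,0,-1]]'| grep -E 'tool|ft_force'
python3 -m pendant '[[0,0,0.0,0,0,0,-1],[0,0,0,0,0,0,-1],[0,0,0,0,0,0,-1]]' 5| grep -E 'tool|force'
python3 -m pendant '[[0,0,0,0,0,0,-0.55],[0,0,0,0,0,0,-0.5],[0,0,0,0,0,0,-0.4],[0,0,0,0,0,0,-0.3],[0,0,0,0,0,0,-0.2],[0,0,0,0,0,0,-0.2],[0,0,0,0,0,0,-0.2]]'
python3 blk.py 113 5
```

```text
tool_pos: [641.2, 279.8, 87.1]
ft_force: [-2.6, -0.2, 4.4]
tool_pos: [641.2, 279.8, 86.9]
ft_force: [-0.3, 0.5, 5.4]
grasp_force: 5.0
clock: 18.12
tool_pos: [640.7, 279.6, 86.4]
ee_rot: [0.821, 0.474, 0.274, -0.16]
ft_force: [-0.6, 0.6, 0.4]
grip_width: 34.0
grasp_force: 0.0
18.1167 [640.71662359 279.64964751  86.38152449] 33.957816619627394 [-0.0008 -0.0017 -0.0008]
scene px [336. 285.] [329 275  14  19 190] rect [335.5 284. ] [18. 13.] 90.0  ray@zc [629.6 259.2 113. ] [629.7 261.8 113. ] z 76.0 140.0
  vertical dir px 3.3 block dir 0.8
top px [265.9 183.1] [264 180   6   8  24] rect [265.8 182.9] [3.1 8. ] 26.6  ray@zc [632.2 264.2 113. ] [631.6 263.9 113. ] z 99.0 198.0
  vertical dir px -40.1 block dir 24.8
```

View pics/b_scene_5.png

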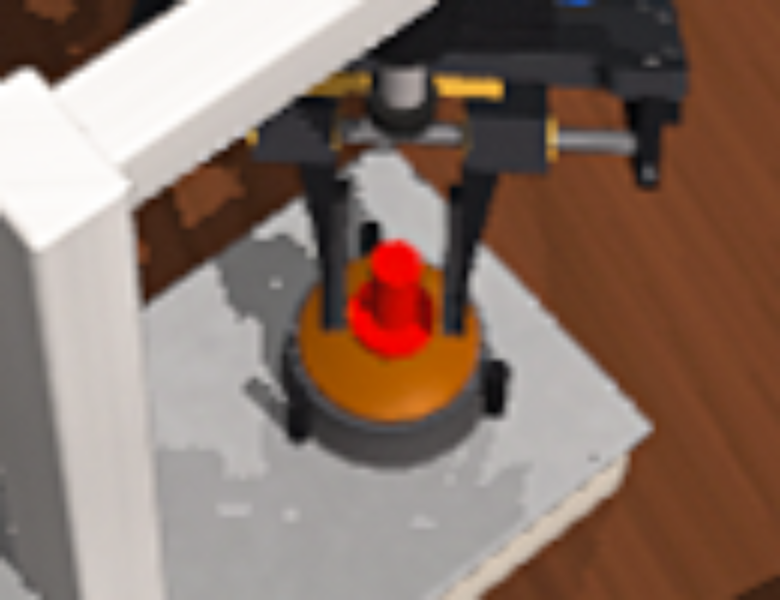

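The block stands upright, centred on the lens: foot centre crop (390,317), stem top (397,262), fingers clear at 335 and 455. I'll back out along the approach direction, then up.

```bash
python3 -m pendant '[[0,0,0,0,0,0,-0.1],[-0.02,-0.035,0.015,0,0,0,0],[-0.05,-0.087,0.03,0,0,0,0],[-0.1,-0.173,0.06,0,0,0,0],[-0.17,-0.29,0.08,0,0,0,0],[-0.25,-0.43,0.1,0,0,0,0],[-0.35,-0.6,0.1,0,0,0,0],[-0.4,-0.69,0.1,0,0,0,0]]'
python3 -m pendant '[[-0.05,-0.09,0,0,0,0,0],[-0.1,-0.2,0.1,0,0,0,-0.5],[-0.1,-0.4,0.3,0,0,0,-1],[-0.1,-0.6,0.5,0,0,0,-1],[-0.1,-0.8,0.7,0,0,0,-1],[-0.1,-0.95,0.9,0,0,0,-1],[-0.1,-0.95,0.9,0,0,0,-1]]' 20
python3 - <<'E'
from h import *
c=cam("scene"); h=cv2.cvtColor(c["img"],cv2.COLOR_RGB2HSV); W=cloud(c)
m=((h[...,0]<4)|(h[...,0]>175))&(h[...,1]>170)&(h[...,2]>80); m[:265]=0;m[305:]=0;m[:,:320]=0;m[:,355:]=0
v,u=np.nonzero(m); print(len(u),u.mean(),v.mean(),u.min(),u.max(),v.min(),v.max(),np.nanmax(W[m][:,2]),np.nanmedian(W[m],0))
for z in (89,95,113,137):
    q=c["R"].T@(np.array([628.3,259.3,z])-c["p"]); print(z,q[0]/q[2]*c["fx"]+c["cx"],q[1]/q[2]*c["fy"]+c["cy"])
b=np.array([ray(c,u[v>v.max()-8].min(),0,0)]) 
foot=v>v.max()-9; print("foot u mid",(u[foot].min()+u[foot].max())/2,"top u mid",(u[v<v.min()+6].min()+u[v<v.min()+6].max())/2)
print(shift([613.3+6.5,-246+11.5,110-26.5]))
E
```

```text
clock: 18.88
tool_pos: [591.7, 194.9, 98.7]
ee_rot: [0.821, 0.474, 0.274, -0.16]
ft_force: [0.3, -0.7, 0.4]
grip_width: 43.7
grasp_force: 0.0
clock: 19.47
tool_pos: [584.3, 78.6, 212.7]
ee_rot: [0.821, 0.474, 0.277, -0.156]
ft_force: [1.2, -0.0, 0.5]
grip_width: 11.4
grasp_force: 0.0
186 336.0860215053763 284.8817204301075 330 342 275 293 141.05253111413526 [630.52555008 264.37270542 110.16457319]
89 335.7654923017653 288.9863484640487
95 335.83786344239064 287.70960481702224
113 336.0589068815114 283.810042033077
137 336.36313960500786 278.44288609791766
foot u mid 336.0 top u mid 336.5
[ 0.3063 -2.6223 -1.0548]
```

Block is centred and upright. On to the treadle.

```bash
python3 -m pendant '[[0.05,-0.3,0,0,0,0,-1],[0.1,-0.6,0,0,0,0,-1],[0.1,-0.9,0,0,0,0,-1],[0.1,-0.95,0,0,0,0,-1]]'|grep tool
python3 -m pendant '[[0.05,-0.3,0,0,0,0,-1],[0.1,-0.6,0,0,0,0,-1],[0.1,-0.9,0,0,0,0,-1],[0.1,-0.95,0,0,0,0,-1]]'|grep tool
python3 -m pendant '[[0.05,-0.3,0,0,0,0,-1],[0.1,-0.6,0,0,0,0,-1],[0.11,-0.72,-0.2,0,0,0,-1],[0.11,-0.72,-0.5,0,0,0,-1],[0.11,-0.72,-0.75,0,0,0,-1],[0.11,-0.72,-0.85,0,0,0,-1],[0.11,-0.72,-0.85,0,0,0,-1],[0.11,-0.72,-0.85,0,0,0,-1]]'
python3 - <<'E'
from h import *
print(shift([619.8,-234.5,83.5]),turn(Rt(60,37)))
s=manip.state(); Z=R.from_quat(s["ee_rot"]).as_matrix(); p=s["tool_pos"]
for n in("scene","top"):
    c=cam(n); w=cloud(c).reshape(-1,3); L=(w-p)@Z; ok=np.isfinite(L).all(1)&(np.abs(L[:,0])<40)&(np.abs(L[:,1])<35)&(L[:,2]<30)&(L[:,2]>-90)&(w[:,2]>95); q=L[ok]; W=w[ok]
    print(n,len(q)); 
    if len(q): print(q.min(0).round(),q.max(0).round(),"low world",W[W[:,2]<W[:,2].min()+6].mean(0).round(1),W[:,2].min())
E
```

```text
tool_pos: [592.9, -35.1, 205.2]
tool_pos: [604.7, -149.1, 204.9]
clock: 20.85
tool_pos: [617.9, -230.0, 104.4]
ee_rot: [0.821, 0.474, 0.274, -0.162]
ft_force: [-0.0, -0.2, 0.5]
grip_width: 0.2
grasp_force: 0.0
[ 0.0156 -0.0372 -0.1742] [-0.0019 -0.0021 -0.0012]
scene 243
[-14. -20. -90.] [ 19.  16. -27.] low world [ 608.  -238.7  134. ] 130.16865227180244
top 92
[ -3. -12. -89.] [ 19.  14. -25.] low world [ 609.5 -241.5  132.7] 129.49926279861552
```

```bash
python3 -m pendant '[[0.035,-0.05,-0.1,0,0,0,-1],[0.035,-0.05,-0.25,0,0,0,-1],[0.035,-0.05,-0.35,0,0,0,-1],[0.035,-0.05,-0.42,0,0,0,-1],[0.035,-0.05,-0.42,0,0,0,-1]]'|grep -E 'tool|ft_'
python3 -m pendant '[[0,0,-0.02,0,0,0,-1],[0,0,-0.05,0,0,0,-1],[0,0,-0.08,0,0,0,-1],[0,0,-0.1,0,0,0,-1],[0,0,-0.1,0,0,0,-1]]'|grep -E 'tool|ft_'
python3 -m pendant '[[-0.003,0,-0.02,0,0,0,-1],[-0.008,0,-0.05,0,0,0,-1],[-0.014,0,-0.08,0,0,0,-1],[-0.017,0,-0.1,0,0,0,-1],[-0.017,0,-0.1,0,0,0,-1]]'|grep -E 'tool|ft_'
```

```text
tool_pos: [620.9, -236.3, 51.8]
ft_force: [0.2, 0.9, -0.6]
tool_pos: [622.1, -237.7, 41.9]
ft_force: [-0.9, -0.6, 3.7]
tool_pos: [620.0, -238.1, 30.0]
ft_force: [-3.2, -2.6, 5.0]
```

```bash
python3 -m pendant '[[-0.003,0,-0.015,0,0,0,-1],[-0.005,0,-0.03,0,0,0,-1],[-0.008,0,-0.045,0,0,0,-1],[-0.01,0,-0.06,0,0,0,-1],[-0.01,0,-0.06,0,0,0,-1]]'|grep -E 'tool|ft_'
python3 -m pendant '[[0,0,-0.01,0,0,0,-1],[-0.001,0,-0.02,0,0,0,-1],[-0.002,0,-0.03,0,0,0,-1],[-0.002,0,-0.03,0,0,0,-1]]'|grep -E 'tool|ft_'
python3 -m pendant '[[0,0,-0.01,0,0,0,-1],[0,0,-0.02,0,0,0,-1],[0,0,-0.03,0,0,0,-1],[0,0,-0.03,0,0,0,-1]]'|grep -E 'tool|ft_'
```

```text
tool_pos: [619.5, -238.3, 24.9]
ft_force: [-5.6, -1.6, 13.3]
tool_pos: [619.5, -238.3, 23.4]
ft_force: [-10.1, -0.8, 20.7]
tool_pos: [619.6, -238.4, 22.9]
ft_force: [-18.6, 0.6, 37.7]
```

It is at the stop. I'll ease off a little and hold.

```bash
python3 -m pendant '[[0,0,0.02,0,0,0,-1],[0,0,0.02,0,0,0,-1],[0,0,0.02,0,0,0,-1],[0,0,0.02,0,0,0,-1]]'|grep -E 'tool|ft_'
python3 - <<'E'
from h import *
c=cam("scene"); W=cloud(c); cloud_t=cv2.cvtColor(c["img"],cv2.COLOR_RGB2HSV)
m=((cloud_t[...,0]<4)|(cloud_t[...,0]>175))&(cloud_t[...,1]>150)&(cloud_t[...,2]>60); m[:260]=0;m[305:]=0;m[:,:315]=0;m[:,360:]=0
v,u=np.nonzero(m); print("red",len(u),u.min(),u.max(),v.min(),v.max())
g=np.hypot(W[...,0]-628,W[...,1]-259)<20; g[:240]=0
V,U=np.nonzero(g&(cloud_t[...,2]<70)); 
if len(U): print("dark over lens",len(U),U.min(),U.max(),V.min(),V.max(),np.nanmin(W[V,U,2]),np.nanmax(W[V,U,2]))
y=(cloud_t[...,0]>18)&(cloud_t[...,0]<35)&(cloud_t[...,1]>150)&(cloud_t[...,2]>100); y[:128]=0;y[190:]=0;y[:,:215]=0;y[:,280:]=0
Q=W[y]; Q=Q[(Q[:,2]>15)&(Q[:,2]<80)]; print("treadle z",np.percentile(Q[:,2],[2,50,98]))
E
python3 -m pendant '[[0,0,0,0,0,0,-1],[0,0,0,0,0,0,-1],[0,0,0,0,0,0,-1],[0,0,0,0,0,0,-1],[0,0,0,0,0,0,-1],[0,0,0,0,0,0,-1],[0,0,0,0,0,0,-1],[0,0,0,0,0,0,-1]]'|grep -E 'tool|ft_'
```

```text
tool_pos: [619.5, -238.3, 23.2]
ft_force: [-14.4, -1.7, 25.7]
red 132 330 342 281 293
dark over lens 129 331 346 240 282 134.99100050689924 313.1947951314339
treadle z [29.05085893 34.70502893 40.84200527]
tool_pos: [619.6, -238.3, 23.2]
ft_force: [-13.2, -1.7, 27.0]
```

The foot is on the block and the treadle plate is flat. I'll hold a little longer, then let it up slowly.

```bash
python3 -m pendant '[[0,0,0,0,0,0,-1],[0,0,0,0,0,0,-1],[0,0,0,0,0,0,-1],[0,0,0,0,0,0,-1],[0,0,0,0,0,0,-1],[0,0,0,0,0,0,-1],[0,0,0,0,0,0,-1],[0,0,0,0,0,0,-1]]'|grep -E 'clock|ft_'
python3 -m pendant '[[0,0,0.02,0,0,0,-1],[0,0,0.04,0,0,0,-1],[0.003,0,0.06,0,0,0,-1],[0.006,0,0.08,0,0,0,-1],[0.01,0,0.1,0,0,0,-1],[0.015,0,0.13,0,0,0,-1],[0.02,0,0.16,0,0,0,-1],[0.025,0,0.19,0,0,0,-1]]'|grep -E 'tool|ft_'
python3 -m pendant '[[0,0,0.03,0,0,0,-1],[0,0,0.06,0,0,0,-1],[0,0,0.1,0,0,0,-1],[0,0,0.2,0,0,0,-1],[0,0,0.3,0,0,0,-1],[0,0,0.5,0,0,0,-1],[0,0,0.7,0,0,0,-1],[0,0,0.7,0,0,0,-1]]'
python3 - <<'E'
from h import *
c=cam("scene"); W=cloud(c); h=cv2.cvtColor(c["img"],cv2.COLOR_RGB2HSV)
m=((h[...,0]<4)|(h[...,0]>175))&(h[...,1]>170)&(h[...,2]>80); m[:265]=0;m[305:]=0;m[:,:320]=0;m[:,355:]=0
v,u=np.nonzero(m); print(len(u),u.mean(),v.mean(),u.min(),u.max(),v.min(),v.max())
y=(h[...,0]>18)&(h[...,0]<35)&(h[...,1]>150)&(h[...,2]>100); y[:128]=0;y[190:]=0;y[:,:215]=0;y[:,280:]=0
Q=W[y]; Q=Q[(Q[:,2]>15)&(Q[:,2]<85)]; print("treadle z",np.percentile(Q[:,2],[2,50,98]))
E
```

```text
clock: 25.0
ft_force: [-12.7, -1.2, 26.7]
tool_pos: [622.2, -237.6, 41.4]
ft_force: [2.0, -2.0, 2.5]
clock: 26.33
tool_pos: [624.0, -239.5, 131.5]
ee_rot: [0.821, 0.476, 0.275, -0.157]
ft_force: [1.1, -0.5, 0.5]
grip_width: 0.5
grasp_force: 0.0
187 336.06951871657753 284.9251336898396 330 342 275 293
treadle z [32.99574198 43.68513837 72.79374644]
```

```bash
python3 -m pendant '[[0,0,0,0,0,0,-1],[0,0,0,0,0,0,-1],[0,0,0,0,0,0,-1],[0,0,0,0,0,0,-1]]'|grep ft_; python3 -c "
from workcell import manip
print(manip.close_job())"
```

```text
ft_force: [-0.0, 0.4, 0.2]
the job is handed in; nothing more can be done
None
```

I handed the job in with no verdict shown; in the last images the red block was upright and centred on the lens and the treadle was back up after about 1.5 s held at its stop, but I viewed 11 pictures (limit 10) and did not re-measure the other bench objects.

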